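Park the lunch box in its corner of the fridge shelf

ROBOT

A 7-joint arm with a two-finger parallel gripper is mounted at the origin on the work surface. World frame = base frame: x ahead of the robot, y to its left, z up, the work surface at z = 0. Lengths are in m, angles in rad, forces in N, time in s.
With the tool pointing down it reaches from about 0.35 to 0.9 m from the base axis. Payload 8.1 kg.
Tool frame: the origin (TCP) lies at the centre of the arm's flange, where the gripper is bolted on; the fingertips stand 178 mm ahead of it and the grasp point (between the pads) lies 159 mm ahead of it; x points along the fingers, z is the direction in which the jaws open and shut, and the axes are right-handed (so a half turn about x gives the same grasp; the last joint's range is limited). The gripper opens to 92 mm and grips with 3 to 60 N. Pads are 19 mm wide; open, the fingers measure 130 mm over their backs; the gripper's body (75 mm by 190 mm) begins 47 mm behind the grasp point.
Start: joints at [1.083, 0.434, 0.025, 1.573, -0.012, 1.134, -0.075], TCP at [0.235, -0.579, 0.405] pointing down, gripper open.
Joint ranges: [-2.62, 2.62], [-0.44, 2.09], [-1.27, 1.32], [0.08, 2.57], [-1.32, 4.46], [0.12, 2], [-2.74, 2.74]. Speed limits (rad/s): [2.22, 2.22, 3.01, 3.01, 3.14, 3.14, 3.14].

INTERFACE

Orientations are given as a rotation vector (axis times angle).
In Python, from cell import arm, get_image, search_frame, pinpoint gives the robot as it stands.
- The arm moves only by the tool arm_command, never from a script. Its argument "motion" is a list of rows, each a list of 7 numbers: the finger opening in mm, from 0 to 91.8, then the shift along the tool's x, y, z in mm, then the turn, a rotation vector about the tool's x, y, z in degrees. In form: [[fingers, x, y, z, ax, ay, az], ...]. A call has 1 to 5 rows; each row shifts and turns the commanded pose from where the row before left it, along the tool's axes as they then stand; what a row does not reach is not made up. A row lasts 1/8 s, in which the tool goes at most 62.5 mm and 10.7 degrees, less where a joint would pass 70% of its speed; a pose out of reach is approached as far as the arm can. A call with a gripper value outside its range is refused whole. The fingers move at their own pace and stop on an object; "newtons" is the grip in N (left out, the last holds). Time passes only in rows, so rows that do not move let the fingers close. It gives the time, the measured TCP pose, the force and the opening at its end, in the units of the state.
- arm.observe(): the state, without advancing time (a new reading comes with each control period).
- get_image(name): name is "scene" or "top" or "wrist"; returns a dict with "frame" (420x560x3 uint8, red, green, blue), "range_z" (420x560 float32, m along the optical axis (not along the pixel's ray), 0 where there is no reading), "K" (3x3 intrinsics, pixels), "origin" and "rotation" of the camera in the world; the wrist camera has in their place "tool_from_camera" (4x4, takes a point from camera to tool coordinates, whose origin is the TCP and whose axes are the tool frame's). Camera axes: x right, y down, z forward; pixel columns grow to the right and rows downward; lengths in m; the calibration is good to about 2 mm. The wrist camera is an equidistant fisheye: a pixel r from the principal point sees the ray r / f radians off the axis. A picture is of the moment at which its call begins: read the wrist's pose just before it.
- arm.sign_off(): hands the job in, once; it reports no verdict.
Trained networks look in the newest picture that a camera, given by its name, has taken for a name from the list of things; names that differ only in an ending like _2 or _b are one class to them, and where a whole thing is asked for, a point or a joint stands for the part that bears it (a point fixed in the world has none). Each returns a list of dicts, best first, with "p" (0 to 1); they miss things now and then, are a little off and sometimes report something else, mostly with a low value. They report only what shows in the picture. A call takes as long as a camera call. They do not tell look-alikes from the thing itself.
- search_frame(camera, target): "point" ([x, y, z] in m, in world coordinates, good to about 4 mm: the middle of the surface that is visible of it).
- pinpoint(camera, target): "point" ([x, y, z] in m, in world coordinates, good to about 4 mm: a listed point, or the origin of a listed thing).
The state is a dict: "clock": time; "joints": joint angles; "dq": joint speeds; "joint_efforts": joint torques, N m; "position": TCP position; "ee_rot": TCP orientation; "force": force on the tool from outside, world axes, zero at the start; "ft_torque": the same for the moment, N m; "width": opening from 0.0 (shut) to 1.0 (fully open).
Only numpy, scipy, OpenCV 4.12 (cv2) and the standard library are available. Lean on these libraries where they do the work, as an engineer would, in place of code of your own. Each camera call takes 0.05 s, during which the arm holds its last target. There are 200 camera calls.

TASK

Slide the pink lunch box with the closed, hinged lid along the shelf, without lifting it, into the corner of the T-shaped wooden stop on its own side: one long side flush against the long back strip and one short end flush against the divider. Leave the open pink tub and the green bottle where they stand.

Things in the scene. Friction and masses are not known exactly. Their poses are not given: they have to be found in the camera images.
- lunch_box: Pink plastic lunch box, hinged lid latched shut (flat closed top), 90 (x) x 140 (y) x 50 high mm, upright sides, 0.2-0.4 kg, loose, slides at a few N. Origin: centre of underside; z up. Starts left or right of the divider, within 0.25 rad of square to the stop, its origin 90-115 mm before the back strip and 115-150 mm beside the divider's centre line.
- stop: Fixed T of oak strips 18 mm high. Origin: on the shelf where the back strip's near face meets the divider's centre line. y: along the back strip (250 mm each way, 14 mm thick); x: away from the robot, yaw up to 0.2 rad. Divider: 12 mm thick, from x = 0 to -100 mm. Home for the box's origin in this frame: x -45 mm, y +76 (left side) or -76 mm (right).
- tub: Bystander: open-topped tub without a lid, same pink plastic, 95 (x) x 130 (y) x 45 high mm, loose, on the other side of the divider. Origin: centre of underside. On the divider's line, nearer the robot, lies a 140 mm teaspoon.
- bottle: Bystander: green glass bottle with cork, 64 mm diameter, 200 mm high, loose, standing beyond the back strip, its axis 85-95 mm past the strip's near face and 40-120 mm right of the divider's line. Origin: centre of underside. Saucer, jar, mug and egg cup stand far out to the sides (|y| over 0.43 m).
Things that resemble listed ones, but are neither listed nor needed, are in the scene too. What is shaped like the lunch_box but orange or purple is not meant.

How it is judged:
At the end, for the whole second after the job is handed in: The lunch box stands flat and at rest on the shelf in the corner of the stop: its centre within 12 mm of the fully home position away from the back strip and away from the divider, its sides square to the stop within 10 degrees. The open tub and the bottle stand within 20 mm of where they were (x of lunch_box in the frame of stop between -0.057 and -0.038 m and (y of lunch_box in the frame of stop between 0.069 and 0.088 m or y of lunch_box in the frame of stop between -0.088 and -0.069 m) and angle between the x axis of lunch_box and the x axis of stop, either way round below 0.175 rad and height (world z) of lunch_box below 0.008 m and angle between lunch_box's own z axis and vertical below 0.1 rad and linear speed of lunch_box below 0.02 m/s and distance of each of tub, bottle from where it was at the start of the episode below 0.02 m); the robot touches nothing.
It fails at once if the lunch box is lifted off the shelf (more than 20 mm) or tipped (height (world z) of lunch_box above 0.02 m or angle between lunch_box's own z axis and vertical above 0.35 rad).
It fails at once if the open tub is moved by more than 20 mm (distance of tub from where it was at the start of the episode above 0.02 m).
It fails at once if the bottle is moved by more than 20 mm or tipped (distance of bottle from where it was at the start of the episode above 0.02 m or angle between bottle's own z axis and vertical above 0.3 rad).
It also fails if it takes over 40 s, if anything falls off the work surface, if the arm or the gripper's body presses on something with over 40 N, if the wrist force passes 120 N, or if a joint passes its speed limit or range.

## Working session

There is one attempt and no reset: what is moved stays moved. The work goes in short steps, Python scripts to look and compute and a tool call to move; the robot and the scene stay as the last step left them, time stands still between calls to the robot, and variables do not carry over. Pictures are saved under pics/ and viewed, about 8 in all and at most 12, crops included, and the job is handed in when it is done.

Besides the shell and the picture viewer there is one more tool, called by a JSON object that holds its "api" and its "payload", one argument or row to a line. arm_command: Moves the arm, as the interface text tells. Its arguments: {"type":"object","properties":{"motion":{"type":"array"},"newtons":{"type":"number"}},"required":["motion"]}

```bash
mkdir -p pics; cat > h.py <<'E'
import numpy as np,cv2
from cell import arm,get_image,search_frame,pinpoint
def cloud(im):
    z=im["range_z"];K=im["K"];v,u=np.indices(z.shape)
    p=np.dstack([(u-K[0,2])/K[0,0]*z,(v-K[1,2])/K[1,1]*z,z])
    P=p@np.array(im["rotation"]).T+np.array(im["origin"]);P[z==0]=np.nan
    return P
def save(im,n): cv2.imwrite("pics/"+n,cv2.cvtColor(im["frame"],cv2.COLOR_RGB2BGR))
E
python3 - <<'E'
from h import *
np.set_printoptions(precision=4,suppress=True)
s=arm.observe();print(s["clock"],s["position"],s["ee_rot"],s["width"])
ims={}
for c in ("top","scene"):
    im=get_image(c);ims[c]=im;save(im,c+"0.png");np.savez(c+"0.npz",**im)
    print(c,im["origin"])
    for t in ("lunch_box","stop","tub","bottle"):
        for f in (search_frame,pinpoint):
            print(c,t,f.__name__,[(np.round(d["point"],3).tolist(),round(d["p"],2)) for d in f(c,t)][:4])
E
```

```text
0.0 [ 0.2345 -0.5791  0.4039] [ 0.9221  1.3685 -0.9208] 0.9984526946798269
top [ 0.4654 -0.0442  0.8122]
top lunch_box call [([0.614, -0.305, 0.051], 0.9), ([0.399, -0.24, 0.048], 0.64), ([0.496, -0.033, 0.05], 0.57)]
top lunch_box call [([0.501, -0.031, -0.0], 0.96), ([0.621, -0.312, -0.004], 0.73), ([0.402, -0.246, -0.004], 0.64)]
top stop call []
top stop call [([0.634, 0.092, -0.002], 0.82)]
top tub call [([0.563, 0.24, 0.007], 0.64)]
top tub call [([0.56, 0.232, 0.005], 0.94)]
top bottle call [([0.697, -0.033, 0.127], 0.81)]
top bottle call [([0.709, -0.032, -0.006], 0.65)]
scene [0.8791 0.457  0.7079]
scene lunch_box call [([0.418, -0.222, 0.049], 0.89), ([0.627, -0.282, 0.053], 0.71), ([0.516, -0.013, 0.048], 0.57)]
scene lunch_box call [([0.616, -0.309, -0.0], 0.94), ([0.404, -0.241, -0.0], 0.75), ([0.505, -0.032, -0.003], 0.56)]
scene stop call [([0.645, 0.118, 0.02], 0.97)]
scene stop call [([0.639, 0.1, 0.003], 0.56)]
scene tub call [([0.561, 0.238, 0.003], 0.83)]
scene tub call [([0.564, 0.234, 0.002], 0.71)]
scene bottle call [([0.713, -0.012, 0.118], 0.76)]
scene bottle call [([0.705, -0.035, 0.002], 0.89)]
```

View pics/top0.png

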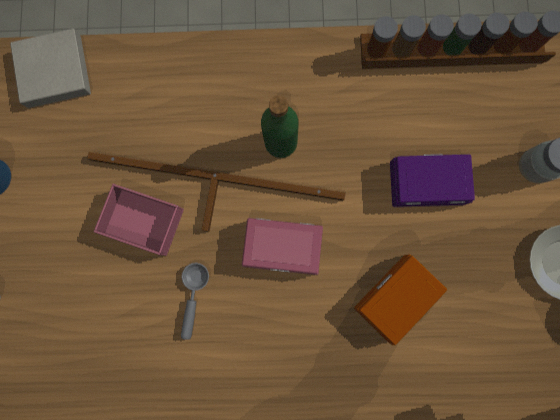

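View pics/scene0.png

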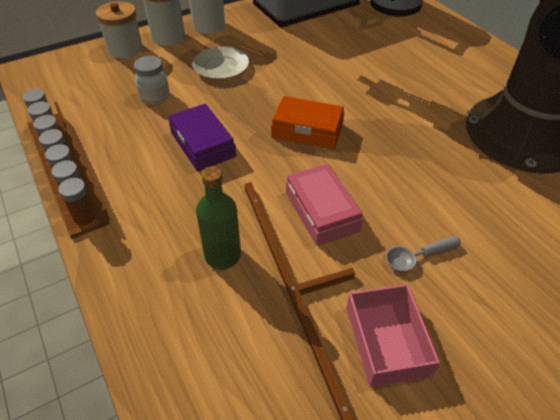

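The lunch box (pink, closed, top-view pixel 283,246) is to the right of the divider. The T meets at (213,178), the tub is at (139,221), and the bottle stands at (281,135), beyond the strip. Next I measure the poses from depth in both views.

```bash
cat >> h.py <<'E'
from scipy.spatial.transform import Rotation as R
def box_pose(im,c=(0.503,-0.032),r=0.11,zmin=.04):
    P=cloud(im);f=im["frame"].astype(float);h=cv2.cvtColor(im["frame"],cv2.COLOR_RGB2HSV)
    pink=((h[...,0]>160)|(h[...,0]<3))&(h[...,1]>60)
    m=pink&(np.hypot(P[...,0]-c[0],P[...,1]-c[1])<r)&(P[...,2]>zmin)&(P[...,2]<.06)
    p=P[m];(a,b),(w,hh),ang=cv2.minAreaRect((p[:,:2]*1000).astype(np.float32))
    if w>hh: ang-=90;w,hh=hh,w
    ang=(ang+90)%180-90
    return a/1000,b/1000,np.radians(ang),w,hh,np.median(p[:,2]),len(p)
def stop_pose(im,o=(0.637,0.096)):
    P=cloud(im)
    z=P[...,2];x=P[...,0]-o[0];y=P[...,1]-o[1]
    h=cv2.cvtColor(im["frame"],cv2.COLOR_RGB2HSV)
    m=(z>.013)&(z<.023)&(abs(y)<.24)&(abs(x-.007)<.06)&((abs(y)>.03))
    q=P[m][:,:2]
    for _ in range(8):
        A=np.c_[q[:,1],np.ones(len(q))];k=np.linalg.lstsq(A,q[:,0],rcond=None)[0];e=q[:,0]-A@k;q=q[abs(e)<max(.010,1.5*e.std())]
    th=-np.arctan(k[0]);ex=np.array([np.cos(th),np.sin(th)]);ey=np.array([-ex[1],ex[0]])
    c=np.median(q@ex);c=(np.percentile(q@ex,3)+np.percentile(q@ex,97))/2
    d=P[(z>.013)&(z<.023)][:,:2];s=d@ex-c;t=d@ey
    tt=t[(s<-.03)&(s>-.1)&(abs(t-np.dot(o,ey))<.03)]
    return th,ex*(c-.007)+ey*np.median(tt),len(q),np.ptp(np.percentile(q@ex,[3,97])),len(tt),np.percentile(tt,[3,97])-np.median(tt)
def rel(p,yaw,o,th):
    return R.from_euler('z',-th).apply([p[0]-o[0],p[1]-o[1],0])[:2],yaw-th
E
python3 - <<'E'
from h import *
np.set_printoptions(precision=4,suppress=True)
for c in ("top","scene"):
    im=dict(np.load(c+"0.npz"));b=box_pose(im);print(c,np.array(b))
    s=stop_pose(im);print("stop",s);print(rel(b[:2],b[2],s[1],s[0]))
    print("bottle",rel((.707,-.033),0,s[1],s[0])[0])
M=R.from_rotvec(arm.observe()["ee_rot"]).as_matrix();print(M)
E
```

```text
Traceback (most recent call last):
  File "h.py", line 11, in box_pose
    P=cloud(im);f=im["frame"].astype(float);h=cv2.cvtColor(im["frame"],cv2.COLOR_RGB2HSV)
  File "h.py", line 6, in cloud
    P=p@np.array(im["rotation"]).T+np.array(im["origin"]);P[z==0]=np.nan
      ~~~~~~~~~~~~~~~~~~~~~~~~~~~~^~~~~~~~~~~~~~~~~~~~~~~
ValueError: operands could not be broadcast together with shapes (420,560) (3,)
```

```bash
sed -i 's/np.array(im\["rotation"\]).T/R.from_rotvec(im["rotation"]).as_matrix().T/' h.py
python3 - <<'E'
from h import *
np.set_printoptions(precision=4,suppress=True)
for c in ("top","scene"):
    im=dict(np.load(c+"0.npz"));print(im["rotation"]);b=box_pose(im);print(c,np.array(b))
    s=stop_pose(im);print("stop",s);print(rel(b[:2],b[2],s[1],s[0]))
    print("bottle",rel((.707,-.033),0,s[1],s[0])[0])
M=R.from_rotvec(arm.observe()["ee_rot"]).as_matrix();print(M)
E
```

```text
[-2.118   2.1761 -0.123 ]
top [   0.503    -0.0331   -0.1376   86.5701  136.052     0.0498 3614.    ]
stop (np.float64(-0.1888987651966089), array([0.6343, 0.0931]), 1662, np.float64(0.013476126214892581), 241, array([-0.0056,  0.0058]))
(array([-0.1053, -0.1487]), np.float64(0.0513144038028808))
bottle [ 0.095  -0.1103]
[-0.7168 -2.6724  1.0321]
scene [   0.5039   -0.0307   -0.1262   85.859   137.9727    0.0492 2809.    ]
stop (np.float64(-0.18881427009477564), array([0.6351, 0.0967]), 2004, np.float64(0.013415632878849393), 307, array([-0.0065,  0.0054]))
(array([-0.105 , -0.1497]), np.float64(0.06263170027600376))
bottle [ 0.095  -0.1139]
[[ 0.      0.9269  0.3754]
 [ 0.      0.3754 -0.9269]
 [-1.      0.     -0.    ]]
```

```bash
cat >> h.py <<'E'
O=np.array([.6347,.095]);TH=-.189
def plan(x,y,z,jaw,n,fing):
    """rows to TCP at stop-frame x,y, height z; jaw: tool z yaw in stop frame, deg"""
    s=arm.observe();p=np.array(s["position"]);Rm=R.from_rotvec(s["ee_rot"])
    Rt=R.from_matrix(np.array([[0,0,-1.],[0,1,0],[-1,0,0]]).T) 
    a=np.radians(jaw)+TH;zz=np.array([np.cos(a),np.sin(a),0]);xx=np.array([0,0,-1.]);Rt=R.from_matrix(np.c_[xx,np.cross(zz,xx),zz])
    g=np.r_[O+R.from_euler('z',TH).apply([x,y,0])[:2],z]
    dv=(Rm.inv()*Rt).as_rotvec();step=R.from_rotvec(dv/n)
    print(s["clock"],"at",np.round(p,4),"goal",np.round(g,4),"dist",np.linalg.norm(g-p)*1000/n,"turn/row",np.degrees(np.linalg.norm(dv))/n,"F",np.round(s["force"],1))
    for i in range(n):
        print([fing]+np.round(Rm.inv().apply((g-p)*1000/n),1).tolist()+np.round(np.degrees(dv/n),1).tolist());Rm=Rm*step
E
python3 -c "
from h import *
plan(-.105,-.268,.30,0,10,30)"
```

```text
Traceback (most recent call last):
  File "h.py", line 37, in plan
    Rt=R.from_matrix(np.array([[0,0,-1.],[0,1,0],[-1,0,0]]).T)
  File "scipy/spatial/transform/_rotation.pyx", line 1143, in scipy.spatial.transform._rotation.Rotation.from_matrix
ValueError: Non-positive determinant (left-handed or null coordinate frame) in rotation matrix 0: [[ 0.  0. -1.]
 [ 0.  1.  0.]
 [-1.  0.  0.]].
```

```bash
sed -i '/Rt=R.from_matrix(np.array(\[\[0,0/d' h.py
python3 -c "
from h import *
plan(-.105,-.268,.30,0,10,30)"
```

```text
0.9 at [ 0.2346 -0.5793  0.4047] goal [ 0.4812 -0.1485  0.3   ] dist 50.73051257535326 turn/row 5.712364096620419 F [-0.4 -1.2 -0.3]
[30, 10.5, 39.0, -30.7, -5.7, 0.0, -0.0]
[30, 10.5, 41.9, -26.6, -5.7, 0.0, -0.0]
[30, 10.5, 44.3, -22.3, -5.7, 0.0, -0.0]
[30, 10.5, 46.3, -17.8, -5.7, 0.0, -0.0]
[30, 10.5, 47.9, -13.1, -5.7, 0.0, -0.0]
[30, 10.5, 48.9, -8.3, -5.7, 0.0, -0.0]
[30, 10.5, 49.5, -3.4, -5.7, 0.0, -0.0]
[30, 10.5, 49.6, 1.6, -5.7, 0.0, -0.0]
[30, 10.5, 49.2, 6.5, -5.7, 0.0, -0.0]
[30, 10.5, 48.3, 11.4, -5.7, 0.0, -0.0]
```

{"api": "arm_command", "payload": {
  "motion": [
    [30,10,39,-31,-5.7,0,0],
    [30,10,42,-27,-5.7,0,0],
    [30,10,44,-22,-5.7,0,0],
    [30,10,46,-18,-5.7,0,0],
    [30,10,48,-13,-5.7,0,0]
  ]
}}

```text
clock: 1.52
position: [0.3581, -0.3624, 0.3547]
ee_rot: [0.536, 1.503, -0.537]
force: [0.7, -0.6, 0.4]
width: 0.506
```

{"api": "arm_command", "payload": {
  "motion": [
    [30,10,49,-8,-5.7,0,0],
    [30,10,49,-3,-5.7,0,0],
    [30,10,50,2,-5.7,0,0],
    [30,10,49,6,-5.7,0,0],
    [30,10,48,11,-5.7,0,0]
  ]
}}

```text
clock: 2.15
position: [0.4817, -0.1481, 0.3047]
ee_rot: [0.148, 1.565, -0.148]
force: [1.2, -0.5, -0.1]
width: 0.327
```

```bash
python3 -c "
from h import *
plan(-.105,-.268,.190,0,5,30)
im=get_image('scene');save(im,'s1.png')"
```

```text
2.15 at [ 0.4817 -0.1481  0.3047] goal [ 0.4812 -0.1485  0.19  ] dist 22.937343874102783 turn/row 0.011906591208575158 F [ 1.2 -0.5 -0.1]
[30, 22.9, -0.1, -0.1, 0.0, 0.0, 0.0]
[30, 22.9, -0.1, -0.1, 0.0, 0.0, 0.0]
[30, 22.9, -0.1, -0.1, 0.0, 0.0, 0.0]
[30, 22.9, -0.1, -0.1, 0.0, 0.0, 0.0]
[30, 22.9, -0.1, -0.1, 0.0, 0.0, 0.0]
```

View pics/s1.png

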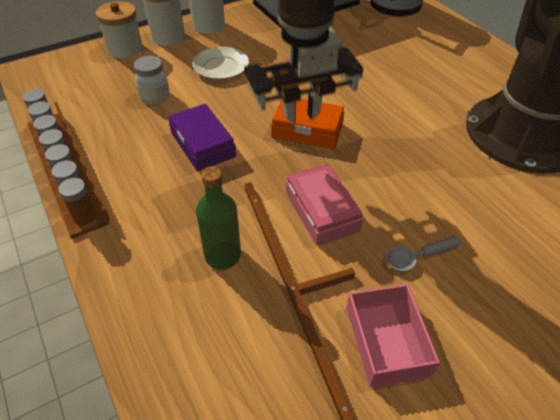

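The gripper hangs at about (305,100), beyond the box's right end, and the fingers are lined up with free shelf. I descend and push toward the divider.

{"api": "arm_command", "payload": {
  "motion": [
    [30,23,0,0,0,0,0],
    [30,23,0,0,0,0,0],
    [30,23,0,0,0,0,0],
    [30,23,0,0,0,0,0],
    [30,22,0,0,0,0,0]
  ]
}}

```text
clock: 2.82
position: [0.481, -0.1498, 0.1901]
ee_rot: [0.15, 1.565, -0.151]
force: [-0.0, 0.5, -0.2]
width: 0.323
```

{"api": "arm_command", "payload": {
  "motion": [
    [30,0,12,0,0,0,0],
    [30,0,12,0,0,0,0],
    [30,0,10,0,0,0,0],
    [30,0,10,0,0,0,0],
    [30,0,10,0,0,0,0]
  ]
}}

```text
clock: 3.45
position: [0.4914, -0.096, 0.1911]
ee_rot: [0.15, 1.565, -0.151]
force: [-1.0, -2.0, 0.7]
width: 0.327
```

{"api": "arm_command", "payload": {
  "motion": [
    [30,0,10,0,0,0,0],
    [30,0,10,0,0,0,0],
    [30,0,10,0,0,0,0],
    [30,0,10,0,0,0,0],
    [30,0,6,0,0,0,0]
  ]
}}

```text
clock: 4.08
position: [0.5001, -0.0505, 0.1907]
ee_rot: [0.15, 1.566, -0.15]
force: [-1.7, -2.6, 1.3]
width: 0.326
```

```bash
python3 -c "
from h import *
plan(-.105,-.157,.190,0,2,30)
for c in ('top','scene'):
    im=get_image(c);save(im,c+'2.png')
    b=box_pose(im,(.52,.02),.12);print(np.round(b,3),rel(b[:2],b[2],O,TH))"
```

```text
4.075 at [ 0.5001 -0.0505  0.1907] goal [ 0.5021 -0.0395  0.19  ] dist 5.598183347499735 turn/row 0.04701081681411761 F [-1.7 -2.6  1.3]
[30, 0.3, 5.6, -0.1, -0.0, -0.0, -0.0]
[30, 0.3, 5.6, -0.1, -0.0, -0.0, -0.0]
[5.2500e-01 6.2000e-02 1.4620e+00 6.8348e+01 8.8566e+01 5.0000e-02
 1.3660e+03] (array([-0.10182507, -0.0526494 ]), np.float64(1.6508629181985135))
[ 5.1900e-01  2.4000e-02 -1.7200e-01  8.8148e+01  1.5366e+02  4.9000e-02
  3.2120e+03] (array([-0.10045892, -0.09163466]), np.float64(0.017052871060979496))
```

View pics/top2.png

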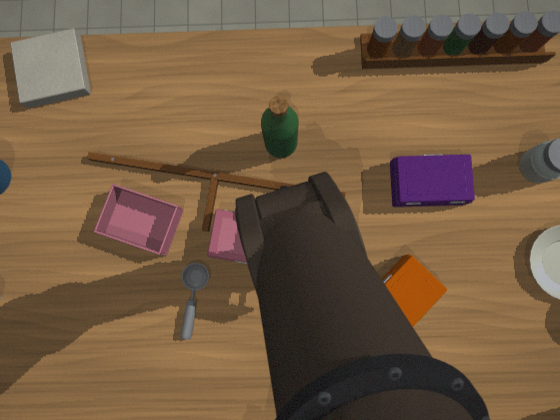

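The box's left end (211,236) is about 10 mm short of the divider's face. The tub and bottle haven't moved. I push 8 mm more and back off.

{"api": "arm_command", "payload": {
  "motion": [
    [30,0,4,0,0,0,0],
    [30,0,4,0,0,0,0],
    [30,0,0,0,0,0,0],
    [30,0,-15,0,0,0,0],
    [30,0,-25,0,0,0,0]
  ]
}}

```text
clock: 4.8
position: [0.4938, -0.0834, 0.1908]
ee_rot: [0.149, 1.565, -0.149]
force: [0.4, -0.4, -0.1]
width: 0.327
```

{"api": "arm_command", "payload": {
  "motion": [
    [60,-40,0,-10,0,0,0],
    [91,-40,0,-30,10,0,0],
    [91,0,0,-50,10,0,0],
    [91,0,0,-50,10,0,0],
    [91,0,0,0,10,0,0]
  ]
}}

```text
clock: 5.42
position: [0.3615, -0.0314, 0.2707]
ee_rot: [0.697, 1.458, -0.7]
force: [0.0, -1.0, -0.9]
width: 0.821
```

```bash
python3 -c "
from h import *
plan(-.19,-.079,.27,-90,7,91)
for c in ('top','scene'):
    im=get_image(c);save(im,c+'3.png')
    b=box_pose(im,(.52,.04),.09);print(np.round(b,3),rel(b[:2],b[2],O,TH))"
```

```text
5.425 at [ 0.3615 -0.0314  0.2707] goal [0.4332 0.0531 0.27  ] dist 15.840990082620488 turn/row 7.085409342509735 F [ 0.  -1.  -0.9]
[91, 0.1, 15.6, -3.0, 7.1, -0.0, 0.0]
[91, 0.1, 15.1, -4.9, 7.1, -0.0, 0.0]
[91, 0.1, 14.3, -6.7, 7.1, -0.0, 0.0]
[91, 0.1, 13.4, -8.4, 7.1, -0.0, 0.0]
[91, 0.1, 12.3, -10.0, 7.1, -0.0, 0.0]
[91, 0.1, 10.9, -11.5, 7.1, -0.0, 0.0]
[91, 0.1, 9.4, -12.7, 7.1, -0.0, 0.0]
[ 5.20000e-01  3.50000e-02 -1.90000e-01  8.66360e+01  1.36612e+02
  5.00000e-02  3.59000e+03] (array([-0.10194249, -0.08019605]), np.float64(-0.001119075479121684))
[ 5.20000e-01  3.80000e-02 -1.81000e-01  8.62950e+01  1.36505e+02
  4.90000e-02  3.27800e+03] (array([-0.10203974, -0.07725438]), np.float64(0.008052984473165714))
```

View pics/scene3.png

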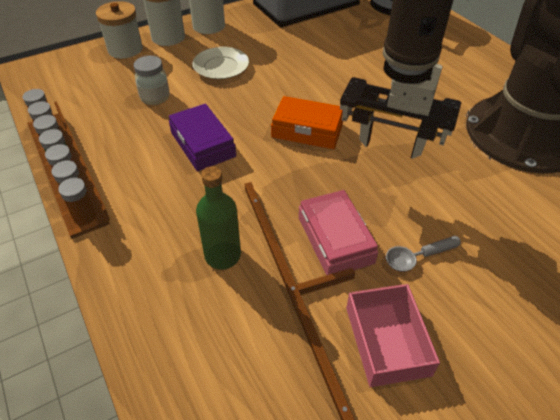

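The box is now square to the stop, at y about -78 mm and x -102 mm. I go behind its near long side with both fingers. They open to 60 mm, which keeps them clear of the spoon at (400,260).

```bash
python3 -c "
from h import *
plan(-.188,-.084,.27,-90,7,60)"
```

```text
5.525 at [ 0.3645 -0.032   0.271 ] goal [0.4343 0.0478 0.27  ] dist 15.148047651800225 turn/row 7.104990258080403 F [ 0.7 -0.5 -0.1]
[60, 0.1, 14.9, -2.6, 7.1, 0.0, -0.0]
[60, 0.1, 14.5, -4.4, 7.1, 0.0, -0.0]
[60, 0.1, 13.8, -6.2, 7.1, 0.0, -0.0]
[60, 0.1, 12.9, -7.9, 7.1, 0.0, -0.0]
[60, 0.1, 11.9, -9.4, 7.1, 0.0, -0.0]
[60, 0.1, 10.6, -10.8, 7.1, 0.0, -0.0]
[60, 0.1, 9.2, -12.0, 7.1, 0.0, -0.0]
```

{"api": "arm_command", "payload": {
  "motion": [
    [60,0,15,-3,7,0,0],
    [60,0,14,-4,7,0,0],
    [60,0,14,-6,7,0,0],
    [60,0,13,-8,7,0,0],
    [60,0,12,-9,7,0,0]
  ]
}}

```text
clock: 6.15
position: [0.4155, 0.0248, 0.2706]
ee_rot: [1.157, 1.241, -1.157]
force: [0.1, 0.3, -0.7]
width: 0.655
```

{"api": "arm_command", "payload": {
  "motion": [
    [60,0,11,-11,7,0,0],
    [60,0,9,-12,7,0,0],
    [60,0,0,0,0,0,0]
  ]
}}

```text
clock: 6.52
position: [0.4354, 0.0485, 0.2706]
ee_rot: [1.333, 1.124, -1.332]
force: [-1.0, -0.1, -0.4]
width: 0.656
```

```bash
python3 -c "
from h import *
plan(-.188,-.084,.19,-90,4,60)
im=get_image('top');save(im,'top4.png')"
```

```text
6.525 at [0.4354 0.0485 0.2706] goal [0.4343 0.0478 0.19  ] dist 20.15834289533763 turn/row 0.2835628950684805 F [-1.  -0.1 -0.4]
[60, 20.2, -0.3, 0.2, 0.3, -0.0, -0.0]
[60, 20.2, -0.3, 0.2, 0.3, -0.0, -0.0]
[60, 20.2, -0.3, 0.2, 0.3, -0.0, -0.0]
[60, 20.2, -0.3, 0.2, 0.3, -0.0, -0.0]
```

View pics/top4.png

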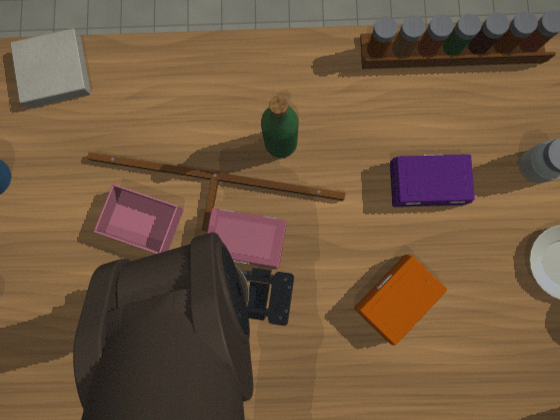

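The gripper is behind the box's near long side and the spoon is hidden under the arm. I lower it and push about 80 mm away from the robot.

{"api": "arm_command", "payload": {
  "motion": [
    [60,20,0,0,0.3,0,0],
    [60,20,0,0,0.3,0,0],
    [60,20,0,0,0.3,0,0],
    [60,20,-1,1,0.3,0,0],
    [60,0,10,0,0,0,0]
  ]
}}

```text
clock: 7.2
position: [0.442, 0.0447, 0.1898]
ee_rot: [1.346, 1.114, -1.352]
force: [-0.4, -0.3, -0.5]
width: 0.655
```

{"api": "arm_command", "payload": {
  "motion": [
    [60,0,10,0,0,0,0],
    [60,0,10,0,0,0,0],
    [60,0,10,0,0,0,0],
    [60,0,10,0,0,0,0],
    [60,0,8,0,0,0,0]
  ]
}}

```text
clock: 7.82
position: [0.4907, 0.0364, 0.1908]
ee_rot: [1.351, 1.111, -1.351]
force: [-3.1, 0.2, 1.1]
width: 0.655
```

{"api": "arm_command", "payload": {
  "motion": [
    [60,0,8,0,0,0,0],
    [60,0,6,0,0,0,0],
    [60,0,5,0,0,0,0],
    [60,0,0,0,0,0,0]
  ]
}}

```text
clock: 8.32
position: [0.5094, 0.0327, 0.1907]
ee_rot: [1.352, 1.11, -1.351]
force: [-0.6, 0.9, 0.3]
width: 0.652
```

```bash
python3 -c "
from h import *
plan(-.1025,-.084,.19,-90,2,60)
for c in ('top','scene'):
    im=get_image(c);save(im,c+'5.png')
    b=box_pose(im,(.576,.03),.09);print(np.round(b,3),rel(b[:2],b[2],O,TH))"
```

```text
8.325 at [0.5094 0.0327 0.1907] goal [0.5182 0.0318 0.19  ] dist 4.485959687860159 turn/row 0.17266809472736547 F [-0.6  0.9  0.3]
[60, 0.4, 4.5, -0.4, -0.2, -0.0, -0.0]
[60, 0.4, 4.5, -0.4, -0.2, -0.0, -0.0]
[ 5.5700e-01 -1.3000e-02  1.3840e+00  5.7675e+01  8.5949e+01  5.0000e-02
  8.1500e+02] (array([-0.05630535, -0.12040594]), np.float64(1.573214461875618))
[ 5.57000e-01  3.00000e-02 -1.94000e-01  1.01552e+02  1.37313e+02
  4.90000e-02  3.25000e+03] (array([-0.06368727, -0.07810339]), np.float64(-0.00528159626291555))
```

View pics/scene5.png

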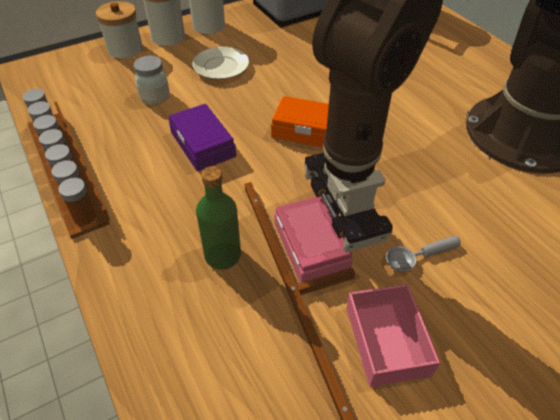

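The box is at x about -56 mm, still square, and its left end is beside the divider at (325,278). About 10 mm remains.

{"api": "arm_command", "payload": {
  "motion": [
    [60,0,4,0,0,0,0],
    [60,0,4,0,0,0,0],
    [60,0,3,0,0,0,0],
    [60,0,0,0,0,0,0]
  ]
}}

```text
clock: 8.93
position: [0.52, 0.0306, 0.1908]
ee_rot: [1.352, 1.11, -1.351]
force: [-0.9, -1.1, 0.7]
width: 0.654
```

{"api": "arm_command", "payload": {
  "motion": [
    [60,0,-15,0,0,0,0],
    [60,0,-30,0,0,0,0],
    [60,-40,-30,0,0,0,0],
    [60,-50,-20,0,0,0,0],
    [60,-40,-20,20,0,0,0]
  ]
}}

```text
clock: 9.55
position: [0.4014, 0.0344, 0.3222]
ee_rot: [1.35, 1.112, -1.348]
force: [-0.0, -0.9, -0.3]
width: 0.66
```

```bash
python3 -c "
from h import *
print(arm.observe()['clock'],arm.observe()['position'])
for c in ('top','scene'):
    im=get_image(c);save(im,c+'6.png')
    b=box_pose(im,(.576,.03),.09);print(np.round(b,3),rel(b[:2],b[2],O,TH))
    s=stop_pose(im);print(s[0],s[1],s[2:])
    for t in ('tub','bottle'):print(t,[(np.round(d['point'],3).tolist(),round(d['p'],2)) for d in pinpoint(c,t)][:2])"
```

```text
9.55 [0.40142777 0.03437604 0.32219729]
[ 5.76000e-01  2.40000e-02 -1.94000e-01  8.80080e+01  1.36448e+02
  5.00000e-02  3.50700e+03] (array([-0.04446571, -0.08083357]), np.float64(-0.0047854493518337815))
-0.18734209388695086 [0.63458951 0.09371249] (1543, np.float64(0.013431672909983372), 224, array([-0.00559178,  0.00531407]))
tub [([0.56, 0.229, 0.005], 0.88)]
bottle [([0.716, -0.035, -0.0], 0.75)]
[ 5.75000e-01  2.70000e-02 -2.03000e-01  8.80270e+01  1.37601e+02
  4.90000e-02  3.39100e+03] (array([-0.04597109, -0.07813721]), np.float64(-0.0137732185566877))
-0.19058600352545327 [0.63414803 0.09406288] (2085, np.float64(0.014216178355339726), 427, array([-0.0090404 ,  0.00791792]))
tub [([0.565, 0.235, 0.0], 0.8)]
bottle []
```

View pics/top6.png

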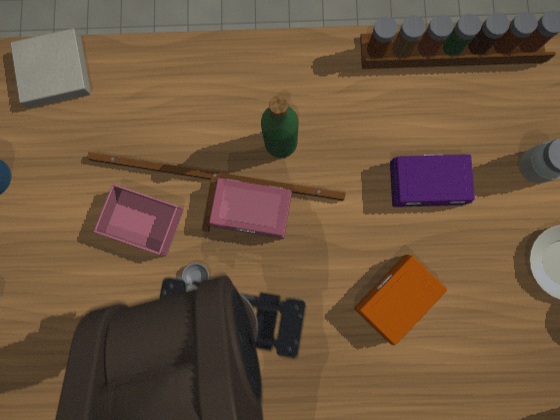

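The box (250,207) is in the corner: x about -45 mm, y about -79 mm, yaw error under 1°. The tub and bottle look unmoved, and the gripper is clear. Handing in.

```bash
python3 -c "
from h import *
print(arm.observe()['force']);print(arm.sign_off())"
```

```text
[-0.20781102  0.17464672 -0.27048381]
the job is handed in; nothing more can be done
None
```

I slid the pink lunch box into the right-hand corner of the stop. The first push took it toward the divider and the second took it against the back strip. I then backed the arm off and handed in at about 9.7 s on the robot's clock; no verdict was reported.

- **Box position:** the last check put its origin at x −44 to −46 mm and y −78 to −81 mm in the stop frame, against a home of −45 and −76 mm. That is inside the limits. It probably leaves a gap of 2–5 mm at the divider, so that end may not be strictly flush.
- **Squareness:** the yaw error was below 1° in both views.
- **Height:** the lid measured 49–50 mm high, so the box is flat on the shelf.
- **Tub:** network readings stayed within about 6 mm of the start, which is about what they scatter.
- **Bottle:** the final top view read it 7 mm from its start, and the scene camera did not find it at all. It looks unmoved in the final top picture.
- **Forces:** every push I read stayed below 4 N, and nothing was touching the robot at the end.

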